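# Build the soap offer on the shop counter

## Robot

A 6-joint arm with a two-finger parallel gripper is mounted at the origin on the work surface. World frame = base frame: x ahead of the robot, y to its left, z up, the work surface at z = 0. Lengths are in m, angles in degrees, forces in N, time in s.
With the tool pointing down it reaches from about 0.35 to 0.875 m from the base axis. Payload 4.2 kg.
Tool frame: the origin (TCP) lies on the front face of the gripper's body, between the roots of the fingers; the fingertips stand 70 mm ahead of it and the grasp point (between the pads) lies 51 mm ahead of it (r.nose_length is the distance from the TCP to the fingertips, in m); z points along the fingers, y is the direction in which the jaws open and shut (so a half turn about z gives the same grasp; the last joint's range is limited). The gripper opens to 87 mm and grips with 3 to 60 N. Pads are 19 mm wide; open, the fingers measure 117 mm over their backs; the gripper's body (75 mm by 190 mm) begins 51 mm behind the grasp point.
Start: joints at [83.629, 22.042, 0.453, 0, -68.411, -14.817], TCP at [0.226, 0.583, 0.292] pointing down, gripper open.
Joint ranges: [-179.83, 179.83], [-69.29, 118.12], [-61.27, 80.66], [-181.25, 117.63], [-171.15, -9.14], [-177.46, 177.46]. Speed limits (degrees/s): [159.86, 159.86, 180, 180, 180, 180].

## Interface

Orientations are given as a 3x3 rotation matrix whose columns are the frame's x, y, z axes.
In Python, from station import telemetry, capture, order, r gives the robot as it stands.
- The arm moves only by the tool drive_tool, never from a script. Its argument "series" is a list of rows, each a list of 4 numbers: the shift along the tool's x, y, z as a fraction of full scale, then the turn about the tool's z as a fraction of full scale. In form: [[dx, dy, dz, turn], ...]. A call has 1 to 10 rows; each row is the pose to reach, as a shift and turn from the pose commanded when the call began, along the tool's axes at that moment; what a row does not reach only later rows make up. Full scale, the value 1, is 0.12 m for a shift and 2 rad for a turn. A row lasts 1/8 s, in which the tool goes at most 62.5 mm and 10.7 degrees, less where a joint would pass 70% of its speed; a pose out of reach is approached as far as the arm can. A call with a number of a shift or a turn outside -1 to 1 is refused whole. A call with a gripper value outside its range is refused whole. "fingers" is the finger opening in mm, from 0 to 87, set as the call begins (left out, the last holds). The fingers move at their own pace and stop on an object; the grip force is fixed at half the most. Time passes only in rows, so rows that repeat a pose let the fingers close. It gives the time, the measured TCP pose, the force and the opening at its end, in the units of the state.
- telemetry.sense(): the state, without advancing time (a new reading comes with each control period).
- capture(name): name is "side" or "top"; returns a dict with "color" (384x512x3 uint8, blue, green, red), "fx", "fy", "cx", "cy" (pixels), "eye" and "attitude" of the camera in the world. Camera axes: x right, y up, looking along -z (the intrinsics and any distortion apply to the point x, -y, -z); pixel columns grow to the right and rows downward; lengths in m; the calibration is good to about 2 mm. A picture is of the moment at which its call begins. There is no depth.
- order.finish_job(): hands the job in, once; it reports no verdict.
The state is a dict: "time_s": time; "joints": joint angles; "joint_velocities": joint speeds; "effort": joint torques, N m; "tcp_pos": TCP position; "ee_rot": TCP orientation; "wrist_force": force on the tool from outside, world axes, zero at the start; "moment": the same for the moment, N m; "gripper_width": opening from 0.0 (shut) to 1.0 (fully open).
Only numpy, scipy, OpenCV 4.12 (cv2) and the standard library are available. Lean on these libraries where they do the work, as an engineer would, in place of code of your own. Each camera call takes 0.05 s, during which the arm holds its last target. There are 200 camera calls.

## Task

Set up the soap offer on the white display board: lay the pink and the green carton flat on the grey strip, end to end and close together, each straight behind the price ticket of its own colour, then lay the yellow carton flat on top of the two in the same line, like a brick over the joint with half its length on each. Stand the green-capped lotion bottle on the board behind the green carton, on the side away from the tickets, and put the orange-lidded tin midway between the two tickets, in line with them. The blue carton and the red flask stay where they are.

Things in the scene. Friction and masses are not known exactly. Their poses are not given: they have to be found in the camera images.
- board: Fixed white display board, 220 (its x) by 250 (its y) by 12 mm high; origin: centre of its underside, on the counter. Its +x points to the customers, away from the robot; the price tickets stand along that front edge, 'behind' is towards -x. A flush grey strip for the cartons, 50 mm wide, 214 mm long, runs along its y through the middle (centre line x = 0). Place and yaw differ each time.
- ticket_pink: Pink price ticket fixed on the board: a foot with a leaning card 32 mm wide, about 30 mm tall. Origin: middle of its underside, on the board's top, 90 mm in front of the strip's centre line and 48 mm to one side of the board's middle (which side differs). Axes parallel to the board's.
- ticket_green: Green price ticket, same shape, 96 mm from the pink one (centre to centre, along the board's y), at the other side of the board's middle. Axes parallel to the board's.
- pink_soap: Pink soap carton, 46 (its x) by 92 (its y, the long way) by 34 mm high (z), about 110 g, lying flat on a broad face on the counter. Origin: centre of its underside.
- green_soap: Green soap carton, 46 (its x) by 92 (its y, the long way) by 34 mm high (z), about 110 g, lying flat on a broad face on the counter. Origin: centre of its underside.
- yellow_soap: Yellow soap carton, 46 (its x) by 92 (its y, the long way) by 34 mm high (z), about 110 g, lying flat on a broad face on the counter. Origin: centre of its underside.
- bottle: Cream-coloured lotion bottle with green cap and green label, standing upright: round body 48 mm in diameter, straight from the bottom to about 90 mm up, cap 32 mm in diameter up to 122 mm; about 160 g. Origin: centre of its underside, z up its axis.
- tin: Small round balm tin with orange lid and silver base, 42 mm in diameter, 28 mm high, lid up, about 60 g. Origin: centre of its underside, z up its axis.
- blue_soap: Blue soap carton, 46 (its x) by 92 (its y, the long way) by 34 mm high (z), about 110 g, lying flat on a broad face on the counter. Origin: centre of its underside. Loose; not part of this display, stays where it is.
- flask: The shopkeeper's red vacuum flask with steel cup, standing upright, 56 mm in diameter, 150 mm high, loose; stays where it is. Origin: centre of its underside.
There are look-alikes about, which are no part of the job. What is shaped like the tin but purple is not meant.

How it is judged:
By the outcome, as a careful person would: the job done as asked, in the order asked, and still so for the second after the job is handed in, with the robot touching nothing.
It also fails if it takes over 118 s, if anything falls off the work surface, if the arm or the gripper's body presses on something with over 40 N, if the wrist force passes 120 N, or if a joint passes its speed limit or range.

## Working session

There is one attempt and no reset: what is moved stays moved. The work goes in short steps, Python scripts to look and compute and a tool call to move; the robot and the scene stay as the last step left them, time stands still between calls to the robot, and variables do not carry over. Pictures are saved under pics/ and viewed, about 12 in all and at most 16, crops included, and the job is handed in when it is done.

Besides the shell and the picture viewer there is one more tool, called after "Request:" as name(argument=value, ...) on one line, values as JSON. drive_tool: Moves the arm, as the interface text tells. Shift numbers are shares of 0.12 m and turn numbers shares of 2 rad, none past 1 either way. Its arguments: {"type":"object","properties":{"series":{"type":"array","items":{"type":"array","items":{"type":"number","minimum":-1,"maximum":1}}},"fingers":{"type":"number"}},"required":["series"]}

```bash
ls; mkdir -p pics; python3 - <<'E'
from station import telemetry, capture, order, r
import cv2
print(telemetry.sense())
for n in ("side","top"):
    c=capture(n); cv2.imwrite(f"pics/{n}0.png",c["color"])
    print(n,{k:v for k,v in c.items() if k!="color"})
E
```

```text
pics
{'time_s': 0.0, 'joints': array([ 8.36286273e+01,  2.20875642e+01,  3.79470555e-01, -2.89455455e-02,
       -6.84126219e+01, -1.48162239e+01]), 'joint_velocities': array([ 0.06384856, -0.01807191,  0.06881426, -0.02003732,  0.03081655,
       -0.10982496]), 'effort': array([ 5.03894753e-04, -3.90667105e+01,  1.87406695e+01,  4.21999902e+00,
        1.08646351e-02, -2.01755561e-04]), 'tcp_pos': array([0.22570456, 0.58232263, 0.29119114]), 'ee_rot': array([[ 9.32334720e-01, -3.61595739e-01, -7.00658830e-04],
       [-3.61596408e-01, -9.32332489e-01, -2.04169490e-03],
       [ 8.50211867e-05,  2.15689876e-03, -9.99997670e-01]]), 'wrist_force': array([-0.13661231, -0.04429045,  0.62249511]), 'moment': array([-0.02903646,  0.00916721, -0.03703661]), 'gripper_width': 1.0028094204227458}
side {'fx': 487.57310791554175, 'fy': 487.57310791554175, 'cx': 256.1451303695498, 'cy': 194.77813331029373, 'eye': array([ 0.2390651 , -0.94539871,  1.12111395]), 'attitude': array([[ 0.95092436,  0.24042883, -0.19477383],
       [-0.30871918,  0.69476158, -0.64961436],
       [-0.02086465,  0.67786453,  0.7348907 ]])}
top {'fx': 378.9023453127713, 'fy': 378.9023453127713, 'cx': 256.953574583945, 'cy': 194.19503309735373, 'eye': array([ 0.34607089, -0.00546284,  0.99200474]), 'attitude': array([[-0.02805992,  0.97876022, -0.203079  ],
       [-0.99960179, -0.02686796,  0.00862449],
       [ 0.00298499,  0.20324014,  0.97912437]])}
```

View pics/side0.png

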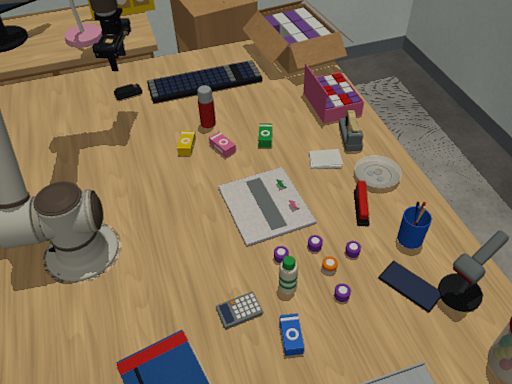

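View pics/top0.png

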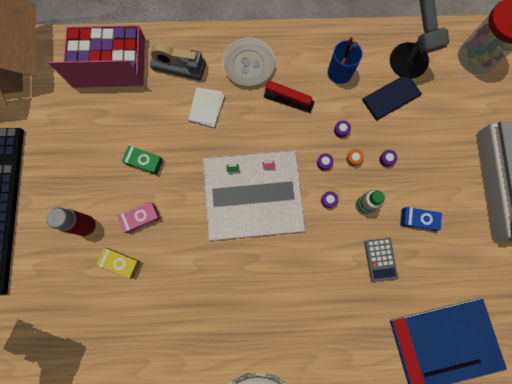

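Side view: yellow carton (186,143), pink (222,144), green (265,134), flask (206,107), board (266,205) with green ticket (281,184) and pink ticket (293,204), bottle (288,275), orange tin (329,264), blue carton (292,334). Top view: green (142,160), pink (138,217), yellow (118,263), bottle (372,201), orange tin (356,157), with board centre (253,195).
Possible mix-ups for the tin are the purple tins at top view (343,129), (325,161), (389,158) and (330,200). For the bottle: only one. For the cartons: blue (422,219), and the pink box at (103,57).

```bash
cat > h.py <<'E'
import numpy as np, cv2
from station import telemetry, capture, order, r
def ray(c,uv,z):
    uv=np.atleast_2d(uv).astype(float)
    d=np.c_[(uv[:,0]-c["cx"])/c["fx"],-(uv[:,1]-c["cy"])/c["fy"],-np.ones(len(uv))]@c["attitude"].T
    return c["eye"]+d*((z-c["eye"][2])/d[:,2])[:,None]
def proj(c,P):
    p=(np.atleast_2d(P)-c["eye"])@c["attitude"]
    return np.c_[c["cx"]-c["fx"]*p[:,0]/p[:,2],c["cy"]+c["fy"]*p[:,1]/p[:,2]]
H={"yellow":(24,34),"green":(55,85),"pink":(155,174),"blue":(105,120),"orange":(5,15)}
def mask(c,col,smin=110,vmin=60):
    h=cv2.cvtColor(c["color"],cv2.COLOR_BGR2HSV); a,b=H[col]
    return cv2.inRange(h,(a,smin,vmin),(b,255,255))
def blobs(c,col,smin=110,vmin=60,amin=15):
    m=cv2.morphologyEx(mask(c,col,smin,vmin),cv2.MORPH_CLOSE,np.ones((3,3)))
    cs,_=cv2.findContours(m,cv2.RETR_EXTERNAL,cv2.CHAIN_APPROX_NONE)
    return [k for k in cs if cv2.contourArea(k)>amin]
E
python3 - <<'E'
from h import *
for n in("side","top"):
    c=capture(n)
    for col in H:
        for k in blobs(c,col):
            m=k[:,0].mean(0); print(n,col,m.round(),cv2.contourArea(k),ray(c,m,.017)[0].round(3))
    im=c["color"]
    if n=="top":
        a=cv2.resize(im[140:290,90:165],None,fx=4,fy=4,interpolation=cv2.INTER_CUBIC)
        b=cv2.resize(im[110:260,310:435],None,fx=4,fy=4,interpolation=cv2.INTER_CUBIC)
        cv2.imwrite("pics/crop.png",np.hstack([a,b]))
E
```

```text
side yellow [186. 142.] 294.5 [0.379 0.342 0.017]
side yellow [138.   7.] 186.5 [0.372 1.389 0.017]
side green [287. 281.] 18.5 [ 0.512 -0.291  0.017]
side green [288. 263.] 116.0 [ 0.537 -0.238  0.017]
side green [265. 135.] 228.5 [0.648 0.286 0.017]
side pink [293. 205.] 16.0 [ 0.625 -0.045  0.017]
side pink [221. 143.] 338.5 [0.491 0.297 0.017]
side pink [330.  99.] 1053.0 [0.944 0.402 0.017]
side blue [130. 378.] 152.0 [ 0.081 -0.42   0.017]
side blue [173. 369.] 1810.0 [ 0.18  -0.431  0.017]
side blue [292. 337.] 609.0 [ 0.468 -0.444  0.017]
side blue [288. 315.] 26.5 [ 0.481 -0.387  0.017]
side blue [411. 275.] 60.5 [ 0.831 -0.381  0.017]
side blue [414. 226.] 932.0 [ 0.925 -0.234  0.017]
side blue [159.  87.] 27.5 [0.352 0.701 0.017]
side blue [166.  85.] 37.0 [0.377 0.703 0.017]
side blue [172.  84.] 33.5 [0.402 0.702 0.017]
side blue [179.  83.] 34.5 [0.429 0.7   0.017]
side blue [185.  81.] 28.0 [0.455 0.703 0.017]
side blue [191.  80.] 35.0 [0.48  0.702 0.017]
side blue [198.  78.] 21.5 [0.506 0.706 0.017]
side blue [211.  77.] 98.5 [0.558 0.698 0.017]
side blue [223.  74.
[... 1090 characters left out ...]
7  -0.448  0.017]
top blue [405. 216.] 100.0 [ 0.48  -0.397  0.017]
top blue [346.  54.] 175.0 [ 0.95  -0.28   0.017]
top orange [ 49. 352.] 23.0 [0.174 0.498 0.017]
top orange [ 83. 226.] 66.0 [0.476 0.437 0.017]
top orange [ 23. 161.] 16.0 [0.657 0.607 0.017]
top orange [355. 156.] 250.0 [ 0.645 -0.28   0.017]
top orange [326. 149.] 16.0 [ 0.667 -0.203  0.017]
top orange [97. 89.] 52.0 [0.86  0.423 0.017]
top orange [38. 92.] 21.5 [0.855 0.585 0.017]
top orange [287.  88.] 56.0 [ 0.85  -0.107  0.017]
top orange [58. 75.] 46.5 [0.907 0.535 0.017]
top orange [438.  50.] 19.0 [ 0.956 -0.542  0.017]
top orange [140.  54.] 91.0 [0.963 0.308 0.017]
top orange [18. 59.] 2812.0 [0.956 0.651 0.017]
```

View pics/crop.png

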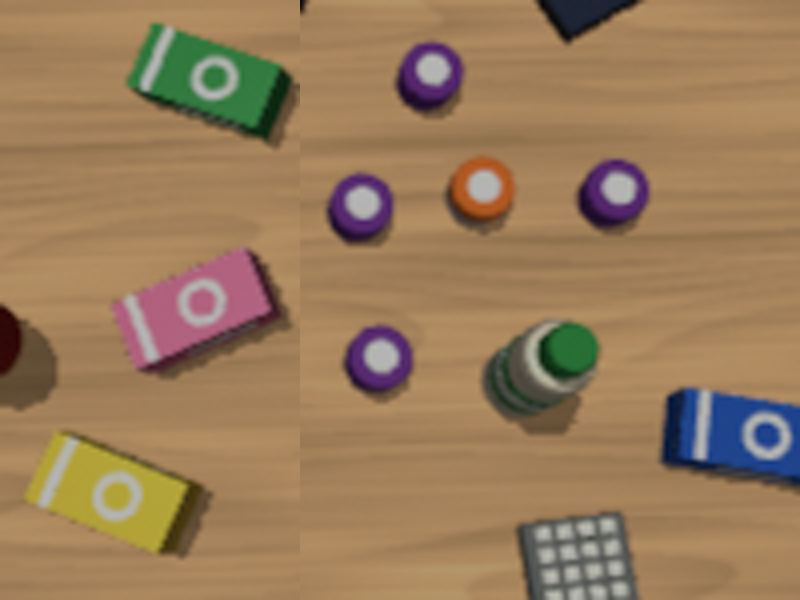

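The crop confirms that the orange tin is at top (356,157) with purple ones around it, and that the carton ring and end stripe sit on the bright top faces. Next I measure poses.

```bash
cat >> h.py <<'E'
def rect(c,pts,z):
    w=ray(c,pts,z)[:,:2].astype(np.float32)
    (x,y),(a,b),t=cv2.minAreaRect(w*1000)
    if a<b: a,b,t=b,a,t+90
    return np.array([x,y]).round(1),(round(a,1),round(b,1)),round((t+90)%180-90,1)  # long-axis angle, mm
def carton(c,col,near,z):
    """top face at height z, near world point"""
    uv0=proj(c,[*near,z])[0]
    k=min(blobs(c,col,amin=60),key=lambda k:np.linalg.norm(k[:,0].mean(0)-uv0))
    h=cv2.cvtColor(c["color"],cv2.COLOR_BGR2HSV); m=np.zeros(h.shape[:2],np.uint8)
    cv2.drawContours(m,[k],-1,255,-1); m&=mask(c,col)
    v=h[...,2]; t=np.percentile(v[m>0],75)*.84
    m=cv2.inRange(v,t,255)&m
    near_=np.zeros_like(m); cv2.circle(near_,tuple(int(a) for a in uv0),45,255,-1)
    m|=mask(c,col)&cv2.inRange(v,t,255)&near_
    m=cv2.morphologyEx(m,cv2.MORPH_CLOSE,np.ones((5,5))); m=cv2.morphologyEx(m,cv2.MORPH_OPEN,np.ones((3,3)))
    cs,_=cv2.findContours(m,cv2.RETR_EXTERNAL,cv2.CHAIN_APPROX_NONE)
    k=max(cs,key=cv2.contourArea)
    return rect(c,k[:,0],z)
def disc(c,col,near,z,smin=110):
    uv0=proj(c,[*near,z])[0]
    k=min(blobs(c,col,smin),key=lambda k:np.linalg.norm(k[:,0].mean(0)-uv0))
    w=(ray(c,k[:,0],z)[:,:2]*1000).astype(np.float32)
    (x,y),R=cv2.minEnclosingCircle(w); M=cv2.fitEllipse(w)
    return np.round([x,y,R],1),np.round(M[0],1),np.round(M[1],1)
E
python3 - <<'E'
from h import *
for n in("top","side"):
    c=capture(n); print(n)
    for col,p in dict(green=(.65,.287),pink=(.491,.3),yellow=(.379,.34),blue=(.47,-.44)).items(): print(col,carton(c,col,p,.034))
    print("tin",disc(c,"orange",(.645,-.28),.028)); print("cap",disc(c,"green",(.525,-.29),.122))
    h=cv2.cvtColor(c["color"],cv2.COLOR_BGR2HSV)
    b=proj(c,[.55,0,.012])[0]
    g=cv2.inRange(h,(0,0,50),(179,50,140)); wh=cv2.inRange(h,(0,0,150),(179,40,255))
    for nm,m,rad in(("strip",g,90),("board",wh,90)):
        q=np.zeros_like(m); cv2.circle(q,tuple(int(a) for a in b),rad,255,-1); m=cv2.morphologyEx(m&q,cv2.MORPH_OPEN,np.ones((3,3)))
        cs,_=cv2.findContours(m,cv2.RETR_EXTERNAL,cv2.CHAIN_APPROX_NONE); k=max(cs,key=cv2.contourArea)
        print(nm,rect(c,k[:,0],.012))
    for col in("green","pink"):
        k=[k for k in blobs(c,col,90,50) if np.linalg.norm(ray(c,k[:,0].mean(0),.02)[0,:2]-[.63,0])<.08]
        for j in k: print(col,"ticket",ray(c,j[:,0].mean(0),.027)[0].round(3),cv2.contourArea(j))
    m=cv2.inRange(h,(125,80,30),(150,255,255)); cs,_=cv2.findContours(m,cv2.RETR_EXTERNAL,cv2.CHAIN_APPROX_NONE)
    print("purple",[ray(c,cv2.minEnclosingCircle(k)[0],.024)[0,:2].round(3).tolist() for k in cs if cv2.contourArea(k)>50])
E
```

```text
top
green (array([649.2, 290. ]), (89.0, 44.1), 69.6)
pink (array([494.7, 292.3]), (88.6, 42.7), -67.7)
yellow (array([381.1, 341.7]), (90.3, 44.5), 67.5)
blue (array([ 471. , -434.9]), (90.3, 44.6), 78.8)
tin (array([ 641.1, -277.9,   32. ]), array([ 640.4, -277.9]), array([48. , 54.8]))
cap (array([ 512.3, -295.9,   14.7]), array([ 512.9, -295.7]), array([26.6, 27.5]))
strip (array([550.8,  -3.1]), (213.6, 50.2), -86.1)
board (array([550.8,  -3.3]), (249.9, 219.4), -86.2)
green ticket [0.618 0.05  0.027] 37.5
pink ticket [ 0.624 -0.046  0.027] 42.0
purple [[0.528, -0.202], [0.631, -0.197], [0.636, -0.366], [0.722, -0.249], [0.958, 0.482], [0.994, 0.416], [1.026, 0.35]]
side
green (array([647.6, 288.2]), (79.9, 41.6), 70.8)
pink (array([493.4, 291.4]), (89.2, 43.1), -67.8)
yellow (array([380.3, 340.7]), (84.9, 44.9), 67.7)
blue (array([ 469.8, -435.9]), (89.8, 43.3), 78.7)
tin (array([ 637.8, -282.6,   24.5]), array([ 637.9, -282.3]), array([40.9, 47.5]))
cap (array([ 508.6, -304.3,   20.1]), array([ 509.1, -304.2]), array([27.6, 40.6]))
strip (array([549.8,  -3. ]), (213.2, 49.8), -86.3)
board (array([549.4,  -3.9]), (249.8, 220.6), -86.2)
green ticket [0.616 0.042 0.027] 15.5
pink ticket [ 0.622 -0.052  0.027] 23.0
purple [[0.632, -0.372], [0.524, -0.209], [0.718, -0.256], [0.628, -0.204], [1.028, 0.38], [0.99, 0.445], [0.925, 1.003], [1.046, 0.958]]
```

Poses agree across both views, and the sizes match (cartons about 90x44, board 250x220, strip 214x50). The board sits at (0.550, -0.0035) with yaw 3.8°, and the green ticket is on its +y side. I'll write the move planner, which only computes numbers.

```bash
cat >> h.py <<'E'
BO=np.array([.550,-.0035]); BY=3.8
def bd(x,y):
    a=np.radians(BY); return BO+[x*np.cos(a)-y*np.sin(a), x*np.sin(a)+y*np.cos(a)]
def plan(wps,start=None):
    """wps: (x,y,z,tool-x angle deg,settle rows); prints rows for each call"""
    s=telemetry.sense(); R=s["ee_rot"]; p=s["tcp_pos"].copy() if start is None else np.array(start[:3],float)
    yaw=np.degrees(np.arctan2(R[1,0],R[0,0])) if start is None else start[3]
    print("at",p.round(4),round(yaw,2),"t",round(s["time_s"],2))
    for x,y,z,t,st in wps:
        T=np.array([x,y,z])
        while 1:
            a=np.radians(yaw); A=np.array([[np.cos(a),np.sin(a),0],[np.sin(a),-np.cos(a),0],[0,0,-1]])
            d=A.T@(T-p); dt=-(((t-yaw)+180)%360-180)
            f=min(1,.12/max(abs(d).max(),1e-9),100/max(abs(dt),1e-9)); last=f==1
            row=np.r_[d*f/.12,np.radians(dt*f)/2].round(3)
            n=int(np.ceil(max(np.linalg.norm(d)*f/.06,abs(dt*f)/10.2,1)))+(st if last else 0)
            p=p+A@(row[:3]*.12); yaw-=np.degrees(row[3]*2)
            print(row.tolist(),"x",n,"->",p.round(3),round(yaw,1))
            if last: break
E
python3 - <<'E'
from h import *
plan([(.494,.2919,.17,-67.7,2),(.494,.2919,.078,-67.7,2)])
print(bd(0,-47.5e-3),bd(0,47.5e-3),bd(.09,0),bd(-.065,.048))
E
```

```text
at [0.2258 0.5826 0.2919] -21.19 t 0.3
[1.0, 0.49, 0.343, 0.137] x 3 -> [0.316 0.484 0.251] -36.9
[1.0, 0.184, 0.313, 0.125] x 3 -> [0.399 0.395 0.213] -51.2
[1.0, -0.068, 0.309, 0.124] x 3 -> [0.481 0.306 0.176] -65.4
[0.155, -0.051, 0.051, 0.02] x 3 -> [0.494 0.292 0.17 ] -67.7
[0.0, 0.0, 0.766, -0.0] x 4 -> [0.494 0.292 0.078] -67.7
[ 0.55314801 -0.05089557] [0.54685199 0.04389557] [0.63980213 0.00246465] [0.48196176 0.04008667]
```

Request:
drive_tool(series=[[1.0,0.49,0,0.137],[1.0,0.49,0,0.137],[1.0,0.49,0,0.137]], fingers=87)

```text
time_s: 0.68
tcp_pos: [0.3183, 0.4819, 0.2926]
ee_rot: [[0.797, -0.603, -0.0], [-0.603, -0.797, -0.0], [0.0, 0.0, -1.0]]
wrist_force: [0.0, 0.9, 0.9]
gripper_width: 0.997
```

Request:
drive_tool(series=[[1.0,0.184,0,0.125],[1.0,0.184,0,0.125],[1.0,0.184,0,0.125]])

```text
time_s: 1.05
tcp_pos: [0.4009, 0.3927, 0.2923]
ee_rot: [[0.623, -0.782, -0.0], [-0.782, -0.623, -0.0], [0.0, 0.0, -1.0]]
wrist_force: [-0.6, 0.2, -0.5]
gripper_width: 0.999
```

Request:
drive_tool(series=[[1.0,-0.068,0,0.124],[1.0,-0.068,0,0.124],[1.0,-0.068,0,0.124]])

```text
time_s: 1.42
tcp_pos: [0.4822, 0.3052, 0.292]
ee_rot: [[0.413, -0.911, -0.0], [-0.911, -0.413, -0.0], [0.0, 0.0, -1.0]]
wrist_force: [0.3, 0.1, -1.4]
gripper_width: 0.995
```

Request:
drive_tool(series=[[0.155,-0.051,1,0.02],[0.155,-0.051,1,0.02],[0.155,-0.051,1,0.02],[0.155,-0.051,1,0.02],[0.155,-0.051,1,0.02]])

```text
time_s: 2.05
tcp_pos: [0.4949, 0.294, 0.1753]
ee_rot: [[0.381, -0.925, 0.004], [-0.925, -0.381, 0.004], [-0.002, -0.006, -1.0]]
wrist_force: [-0.5, -0.3, -0.1]
gripper_width: 1.002
```

```bash
python3 - <<'E'
from h import *
plan([(.494,.2919,.078,-67.7,2)])
c=capture("top"); h=cv2.cvtColor(c["color"],cv2.COLOR_BGR2HSV)
cv2.imwrite("pics/t1.png",cv2.resize(c["color"][80:300,40:340],None,fx=2.5,fy=2.5))
E
```

```text
at [0.4949 0.294  0.1753] -67.61 t 2.05
[0.013, 0.013, 0.811, 0.001] x 4 -> [0.494 0.292 0.078] -67.7
```

View pics/t1.png

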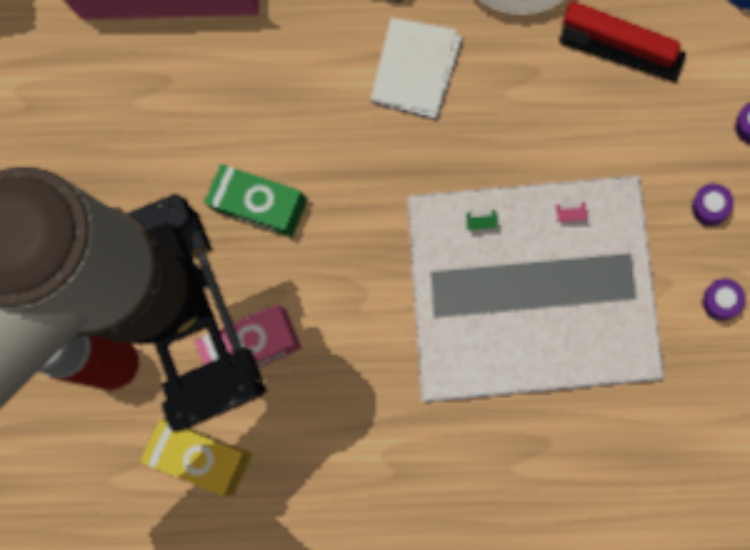

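The crop shows the jaws straddling the pink carton across its width, and the tickets at (483,221) green and (572,213) pink. I'll descend and grip.

Request:
drive_tool(series=[[0.013,0.013,0.5,0],[0.013,0.013,0.8,0],[0.013,0.013,0.8,0],[0.013,0.013,0.8,0],[0.013,0.013,0.8,0]])

```text
time_s: 2.72
tcp_pos: [0.4942, 0.2911, 0.0786]
ee_rot: [[0.38, -0.925, 0.003], [-0.925, -0.38, 0.003], [-0.002, -0.004, -1.0]]
wrist_force: [-0.2, 0.6, -0.3]
gripper_width: 0.999
```

Request:
drive_tool(series=[[0,0,0,0],[0,0,0,0],[0,0,0,0],[0,0,0,0],[0,0,0,0],[0,0,0,0]], fingers=30)

```text
time_s: 3.48
tcp_pos: [0.4933, 0.2901, 0.0762]
ee_rot: [[0.379, -0.925, 0.0], [-0.925, -0.379, 0.0], [-0.0, -0.0, -1.0]]
wrist_force: [0.1, 1.1, -0.2]
gripper_width: 0.525
```

Request:
drive_tool(series=[[0,0,-0.2,0],[0,0,-0.7,0],[0,0,-0.7,0],[0,0,-0.7,0]])

```text
time_s: 3.98
tcp_pos: [0.4926, 0.2896, 0.1598]
ee_rot: [[0.379, -0.926, -0.001], [-0.926, -0.379, -0.0], [-0.0, 0.001, -1.0]]
wrist_force: [-0.1, -0.6, -2.2]
gripper_width: 0.526
```

```bash
python3 - <<'E'
from h import *
x,y=bd(0,-.0475)
plan([(x,y,.165,-86.2,2),(x,y,.092,-86.2,2)])
E
```

```text
at [0.4926 0.2896 0.1598] -67.75 t 3.98
[1.0, 0.216, -0.015, 0.057] x 3 -> [0.514 0.169 0.162] -74.3
[1.0, 0.098, -0.015, 0.056] x 3 -> [0.535 0.05  0.163] -80.7
[0.854, -0.012, -0.013, 0.048] x 4 -> [ 0.553 -0.051  0.165] -86.2
[0.0, 0.0, 0.608, 0.0] x 4 -> [ 0.553 -0.051  0.092] -86.2
```

Request:
drive_tool(series=[[1.0,0.216,-0.03,0.057],[1.0,0.216,-0.03,0.057],[1.0,0.216,-0.03,0.057]])

```text
time_s: 4.35
tcp_pos: [0.5136, 0.165, 0.1618]
ee_rot: [[0.266, -0.964, -0.005], [-0.964, -0.266, -0.003], [0.001, 0.006, -1.0]]
wrist_force: [-0.1, 0.7, -0.7]
gripper_width: 0.526
```

Request:
drive_tool(series=[[1.0,0.098,0,0.056],[1.0,0.098,0,0.056],[1.0,0.098,0,0.056]])

```text
time_s: 4.72
tcp_pos: [0.5353, 0.0476, 0.1621]
ee_rot: [[0.157, -0.988, -0.004], [-0.988, -0.157, -0.001], [0.001, 0.004, -1.0]]
wrist_force: [0.1, -0.0, -0.8]
gripper_width: 0.522
```

Request:
drive_tool(series=[[0.854,-0.012,0,0.048],[0.854,-0.012,0.2,0.048],[0.854,-0.012,0.3,0.048],[0.854,-0.012,0.3,0.048],[0.854,-0.012,0.3,0.048],[0.854,-0.012,0.3,0.048],[0.854,-0.012,0.3,0.048]])

```text
time_s: 5.6
tcp_pos: [0.5543, -0.0497, 0.1285]
ee_rot: [[0.068, -0.998, 0.001], [-0.998, -0.068, 0.0], [-0.0, -0.001, -1.0]]
wrist_force: [0.2, -0.3, -1.2]
gripper_width: 0.526
```

```bash
python3 - <<'E'
from h import *
x,y=bd(0,-.049)
plan([(x,y,.0885,-86.2,2)])
E
```

```text
at [ 0.5543 -0.0497  0.1285] -86.1 t 5.6
[0.022, 0.01, 0.333, 0.001] x 3 -> [ 0.553 -0.052  0.089] -86.2
```

Request:
drive_tool(series=[[0.022,0.01,0.2,0],[0.022,0.01,0.3,0],[0.022,0.01,0.33,0],[0.022,0.01,0.335,0],[0.022,0.01,0.335,0],[0.022,0.01,0.335,0]])

```text
time_s: 6.35
tcp_pos: [0.5533, -0.053, 0.0882]
ee_rot: [[0.067, -0.998, 0.001], [-0.998, -0.067, 0.0], [-0.0, -0.001, -1.0]]
wrist_force: [-1.0, 0.6, 1.8]
gripper_width: 0.526
```

Request:
drive_tool(series=[[0,0,0,0],[0,0,0,0],[0,0,0,0],[0,0,0,0]], fingers=62)

```text
time_s: 6.85
tcp_pos: [0.5531, -0.0532, 0.0876]
ee_rot: [[0.067, -0.998, 0.0], [-0.998, -0.067, -0.0], [0.0, -0.0, -1.0]]
wrist_force: [-1.1, -0.8, 0.3]
gripper_width: 0.709
```

Request:
drive_tool(series=[[0,0,-0.2,0],[0,0,-0.7,0],[0,0,-0.8,0],[-0.5,0,-0.8,0],[-1,0,-0.8,0],[-1,0,-0.8,0]])

```text
time_s: 7.6
tcp_pos: [0.5447, 0.0698, 0.1833]
ee_rot: [[0.072, -0.997, -0.0], [-0.997, -0.072, 0.0], [-0.0, 0.0, -1.0]]
wrist_force: [0.7, 0.4, -0.2]
gripper_width: 0.71
```

```bash
python3 - <<'E'
from h import *
plan([(.6487,.2895,.17,-110.4,2),(.6487,.2895,.076,-110.4,2)])
for n in("top","side"):
    c=capture(n)
    for col,p in dict(green=(.65,.287),pink=(.553,-.05),yellow=(.38,.34)).items():
        try: print(n,col,carton(c,col,p,.046 if col=="pink" else .034))
        except Exception as e: print(n,col,e)
print(bd(0,-.0475))
E
```

```text
at [0.5447 0.0698 0.1833] -85.87 t 7.6
[-1.0, -0.565, 0.063, 0.121] x 3 -> [0.604 0.194 0.176] -99.7
[-0.845, -0.236, 0.048, 0.093] x 4 -> [0.649 0.29  0.17 ] -110.4
[0.0, -0.0, 0.783, 0.0] x 4 -> [0.649 0.29  0.076] -110.4
top green (array([ 531.4, -326.2]), (26.9, 25.8), -5.2)
top pink (array([553.5, -53. ]), (84.5, 43.6), -86.2)
top yellow min() iterable argument is empty
side green (array([ 535.9, -240.5]), (26.3, 24.3), 69.8)
side pink (array([552.1, -52.8]), (86.4, 42.8), -89.2)
side yellow (array([380.3, 340.7]), (84.9, 44.9), 67.7)
[ 0.55314801 -0.05089557]
```

Request:
drive_tool(series=[[-1.0,-0.565,0.06,0.121],[-1.0,-0.565,0.06,0.121],[-1.0,-0.565,0.06,0.121]], fingers=87)

```text
time_s: 8.07
tcp_pos: [0.6059, 0.1922, 0.1752]
ee_rot: [[-0.174, -0.985, -0.0], [-0.985, 0.174, -0.0], [0.0, 0.0, -1.0]]
wrist_force: [0.4, -0.6, -0.9]
gripper_width: 0.949
```

Request:
drive_tool(series=[[-0.845,-0.236,0.05,0.093],[-0.845,-0.236,0.05,0.093],[-0.845,-0.236,0.05,0.093],[-0.845,-0.236,0.05,0.093],[-0.845,-0.236,0.05,0.093],[-0.845,-0.236,0.05,0.093]])

```text
time_s: 8.82
tcp_pos: [0.6501, 0.2846, 0.171]
ee_rot: [[-0.354, -0.935, 0.0], [-0.935, 0.354, 0.0], [-0.0, -0.0, -1.0]]
wrist_force: [0.1, 0.4, -1.1]
gripper_width: 0.996
```

```bash
python3 - <<'E'
from h import *
plan([(.6487,.2895,.077,-110.4,2)])
for n in("top","side"):
    c=capture(n); print(n,carton(c,"pink",(.553,-.05),.046))
E
```

```text
at [0.6501 0.2846 0.171 ] -110.75 t 8.82
[-0.034, 0.025, 0.783, -0.003] x 4 -> [0.649 0.289 0.077] -110.4
top (array([553.3, -50.8]), (88.8, 43.6), -86.2)
side (array([551.8, -51.5]), (89.3, 42.9), -86.0)
```

Request:
drive_tool(series=[[-0.034,0.025,0.5,0],[-0.034,0.025,0.78,0],[-0.034,0.025,0.78,0],[-0.034,0.025,0.78,0],[-0.034,0.025,0.78,0],[-0.034,0.025,0.78,0]])

```text
time_s: 9.68
tcp_pos: [0.6491, 0.2909, 0.0783]
ee_rot: [[-0.353, -0.936, 0.002], [-0.936, 0.353, 0.001], [-0.002, -0.001, -1.0]]
wrist_force: [0.0, 0.4, -0.7]
gripper_width: 0.999
```

Request:
drive_tool(series=[[0,0,0,0],[0,0,0,0],[0,0,0,0],[0,0,0,0],[0,0,0,0],[0,0,0,0]], fingers=30)

```text
time_s: 10.42
tcp_pos: [0.6488, 0.2907, 0.0768]
ee_rot: [[-0.353, -0.936, -0.0], [-0.936, 0.353, -0.0], [0.0, 0.0, -1.0]]
wrist_force: [-0.7, -0.1, -0.3]
gripper_width: 0.522
```

Request:
drive_tool(series=[[0,0,-0.2,0],[0,0,-0.7,0],[0,0,-0.7,0],[0,0,-0.7,0]])

```text
time_s: 10.92
tcp_pos: [0.6482, 0.2905, 0.1605]
ee_rot: [[-0.354, -0.935, -0.001], [-0.935, 0.354, 0.0], [0.0, 0.001, -1.0]]
wrist_force: [-0.6, 0.9, -1.2]
gripper_width: 0.526
```

```bash
python3 - <<'E'
from h import *
x,y=bd(0,.049)
plan([(x,y,.13,-86.2,4),(x,y,.089,-86.2,2)])
E
```

```text
at [0.6482 0.2905 0.1605] -110.71 t 10.93
[1.0, 0.031, 0.115, -0.097] x 3 -> [0.602 0.18  0.147] -99.6
[1.0, 0.229, 0.118, -0.099] x 3 -> [0.555 0.066 0.133] -88.3
[0.168, 0.075, 0.021, -0.018] x 5 -> [0.547 0.045 0.13 ] -86.2
[0.0, 0.0, 0.342, 0.0] x 3 -> [0.547 0.045 0.089] -86.2
```

Request:
drive_tool(series=[[1.0,0.031,0,-0.097],[1.0,0.031,0,-0.097],[1.0,0.031,0,-0.097]])

```text
time_s: 11.3
tcp_pos: [0.5999, 0.1756, 0.1588]
ee_rot: [[-0.17, -0.985, -0.007], [-0.985, 0.17, -0.003], [0.004, 0.006, -1.0]]
wrist_force: [0.2, 0.6, -1.3]
gripper_width: 0.529
```

Request:
drive_tool(series=[[1.0,0.229,0,-0.099],[1.0,0.229,0,-0.099],[1.0,0.229,0,-0.099]])

```text
time_s: 11.68
tcp_pos: [0.5533, 0.0629, 0.1594]
ee_rot: [[0.027, -1.0, -0.005], [-1.0, -0.027, -0.001], [0.001, 0.005, -1.0]]
wrist_force: [0.7, 1.7, -1.1]
gripper_width: 0.524
```

Request:
drive_tool(series=[[0.168,0.075,0.2,-0.018],[0.168,0.075,0.2,-0.018],[0.168,0.075,0.2,-0.018],[0.168,0.075,0.2,-0.018],[0.168,0.075,0.2,-0.018],[0.168,0.075,0.2,-0.018]])

```text
time_s: 12.42
tcp_pos: [0.5477, 0.0459, 0.1372]
ee_rot: [[0.067, -0.998, 0.001], [-0.998, -0.067, 0.0], [-0.0, -0.001, -1.0]]
wrist_force: [-1.1, -0.3, -1.9]
gripper_width: 0.526
```

```bash
python3 - <<'E'
from h import *
x,y=bd(0,.049)
plan([(x,y,.0893,-86.2,2)])
E
```

```text
at [0.5477 0.0459 0.1372] -86.14 t 12.43
[0.004, 0.008, 0.399, 0.001] x 3 -> [0.547 0.045 0.089] -86.3
```

Request:
drive_tool(series=[[0,0.006,0.2,0],[0,0.006,0.3,0],[0,0.006,0.38,0],[0,0.006,0.4,0],[0,0.006,0.4,0],[0,0.006,0.4,0]])

```text
time_s: 13.18
tcp_pos: [0.5472, 0.0456, 0.0893]
ee_rot: [[0.067, -0.998, 0.001], [-0.998, -0.067, 0.0], [-0.0, -0.001, -1.0]]
wrist_force: [0.7, 0.3, -1.4]
gripper_width: 0.526
```

Request:
drive_tool(series=[[0,0,0,0],[0,0,0,0],[0,0,0,0],[0,0,0,0]], fingers=62)

```text
time_s: 13.68
tcp_pos: [0.5469, 0.0455, 0.0889]
ee_rot: [[0.067, -0.998, 0.0], [-0.998, -0.067, 0.0], [-0.0, -0.0, -1.0]]
wrist_force: [1.0, 0.7, 0.4]
gripper_width: 0.71
```

Request:
drive_tool(series=[[0,0,-0.2,0],[0,0,-0.7,0],[0,0,-0.8,0],[-0.5,0,-0.8,0],[-1,0,-0.8,0],[-1,0,-0.8,0]])

```text
time_s: 14.42
tcp_pos: [0.5384, 0.1686, 0.1844]
ee_rot: [[0.072, -0.997, 0.0], [-0.997, -0.072, 0.0], [-0.0, -0.0, -1.0]]
wrist_force: [0.3, 0.3, -1.1]
gripper_width: 0.713
```

```bash
python3 - <<'E'
from h import *
plan([(.3806,.3412,.17,-112.4,3),(.3806,.3412,.077,-112.4,2)])
E
```

```text
at [0.5384 0.1686 0.1844] -85.88 t 14.43
[-1.0, 0.79, 0.078, 0.151] x 3 -> [0.435 0.281 0.175] -103.2
[-0.381, 0.557, 0.042, 0.08] x 5 -> [0.381 0.341 0.17 ] -112.4
[-0.0, -0.0, 0.775, 0.0] x 4 -> [0.381 0.341 0.077] -112.4
```

Request:
drive_tool(series=[[-1.0,0.79,0,0.151],[-1.0,0.79,0,0.151],[-1.0,0.79,0,0.151]], fingers=87)

```text
time_s: 14.8
tcp_pos: [0.4344, 0.2792, 0.1843]
ee_rot: [[-0.233, -0.973, -0.001], [-0.973, 0.233, -0.001], [0.001, 0.001, -1.0]]
wrist_force: [-0.4, 0.1, 0.5]
gripper_width: 0.952
```

Request:
drive_tool(series=[[-0.38,0.557,0.1,0.08],[-0.38,0.557,0.1,0.08],[-0.38,0.557,0.1,0.08],[-0.38,0.557,0.1,0.08],[-0.38,0.557,0.1,0.08]])

```text
time_s: 15.42
tcp_pos: [0.3824, 0.3376, 0.1728]
ee_rot: [[-0.386, -0.922, -0.0], [-0.922, 0.386, -0.0], [0.0, 0.0, -1.0]]
wrist_force: [0.6, 0.1, -0.4]
gripper_width: 1.001
```

```bash
python3 - <<'E'
from h import *
plan([(.3806,.3412,.077,-112.4,2)])
for n in("top","side"):
    c=capture(n); print(n,carton(c,"pink",(.553,-.05),.046),carton(c,"green",bd(0,.0475),.046))
print(bd(0,.0475))
E
```

```text
at [0.3824 0.3376 0.1728] -112.73 t 15.43
[-0.022, 0.026, 0.798, -0.003] x 4 -> [0.381 0.341 0.077] -112.4
top (array([553.3, -50.7]), (89.1, 43.8), -86.0) (array([547.7,  45. ]), (89.5, 44.3), -86.0)
side (array([551.7, -50.4]), (89.6, 42.9), -86.0) (array([545.8,  43.7]), (87.2, 42.4), -85.5)
[0.54685199 0.04389557]
```

Request:
drive_tool(series=[[-0.022,0.02,0.5,0],[-0.022,0.02,0.79,0],[-0.022,0.02,0.79,0],[-0.022,0.02,0.79,0],[-0.022,0.02,0.79,0],[-0.022,0.02,0.79,0]])

```text
time_s: 16.27
tcp_pos: [0.3809, 0.3424, 0.0794]
ee_rot: [[-0.385, -0.923, 0.001], [-0.923, 0.385, 0.002], [-0.003, -0.0, -1.0]]
wrist_force: [-0.7, 0.1, 0.5]
gripper_width: 1.0
```

Request:
drive_tool(series=[[0,0,0,0],[0,0,0,0],[0,0,0,0],[0,0,0,0],[0,0,0,0],[0,0,0,0]], fingers=30)

```text
time_s: 17.02
tcp_pos: [0.3805, 0.3418, 0.078]
ee_rot: [[-0.385, -0.923, -0.0], [-0.923, 0.385, -0.0], [0.0, 0.0, -1.0]]
wrist_force: [0.5, -0.5, 0.6]
gripper_width: 0.528
```

Request:
drive_tool(series=[[0,0,-0.2,0],[0,0,-0.7,0],[0,0,-1,0],[0,0,-1,0]])

```text
time_s: 17.52
tcp_pos: [0.3813, 0.343, 0.201]
ee_rot: [[-0.385, -0.923, 0.004], [-0.923, 0.385, 0.006], [-0.007, -0.001, -1.0]]
wrist_force: [-0.7, -0.5, -1.4]
gripper_width: 0.526
```

```bash
python3 - <<'E'
from h import *
x,y=.5498,-.003
plan([(x,y,.18,-86.1,4),(x,y,.124,-86.1,2)])
E
```

```text
at [0.3813 0.343  0.201 ] -112.62 t 17.52
[0.882, -1.0, 0.073, -0.096] x 3 -> [0.451 0.199 0.192] -101.6
[1.0, -0.77, 0.068, -0.091] x 3 -> [0.518 0.063 0.184] -91.2
[0.544, -0.279, 0.034, -0.044] x 6 -> [ 0.55  -0.003  0.18 ] -86.2
[0.0, -0.0, 0.466, -0.0] x 3 -> [ 0.55  -0.003  0.124] -86.2
```

Request:
drive_tool(series=[[0.882,-1,0,-0.096],[0.882,-1,0,-0.096],[0.882,-1,0,-0.096]])

```text
time_s: 17.9
tcp_pos: [0.4501, 0.1953, 0.1962]
ee_rot: [[-0.203, -0.979, -0.003], [-0.979, 0.203, -0.002], [0.003, 0.003, -1.0]]
wrist_force: [1.0, 1.2, -0.7]
gripper_width: 0.523
```

Request:
drive_tool(series=[[1.0,-0.77,0,-0.091],[1.0,-0.77,0,-0.091],[1.0,-0.77,0,-0.091]])

```text
time_s: 18.27
tcp_pos: [0.5166, 0.0591, 0.196]
ee_rot: [[-0.024, -1.0, -0.004], [-1.0, 0.024, -0.001], [0.001, 0.004, -1.0]]
wrist_force: [-0.0, 1.2, -2.0]
gripper_width: 0.525
```

Request:
drive_tool(series=[[0.544,-0.279,0,-0.044],[0.544,-0.279,0.2,-0.044],[0.544,-0.279,0.2,-0.044],[0.544,-0.279,0.2,-0.044],[0.544,-0.279,0.2,-0.044],[0.544,-0.279,0.2,-0.044],[0.544,-0.279,0.2,-0.044]])

```text
time_s: 19.15
tcp_pos: [0.549, -0.0036, 0.1746]
ee_rot: [[0.068, -0.998, 0.001], [-0.998, -0.068, 0.0], [-0.0, -0.001, -1.0]]
wrist_force: [0.3, 0.1, -1.5]
gripper_width: 0.527
```

```bash
python3 - <<'E'
from h import *
plan([(.5498,-.003,.1248,-86.1,2)])
E
```

```text
at [ 0.549  -0.0036  0.1746] -86.11 t 19.15
[-0.005, -0.007, 0.415, -0.0] x 3 -> [ 0.55  -0.003  0.125] -86.1
```

Request:
drive_tool(series=[[-0.005,-0.007,0.2,0],[-0.005,-0.007,0.33,0],[-0.005,-0.007,0.4,0],[-0.005,-0.007,0.415,0],[-0.005,-0.007,0.415,0],[-0.005,-0.007,0.415,0]])

```text
time_s: 19.9
tcp_pos: [0.5501, -0.0034, 0.1248]
ee_rot: [[0.067, -0.998, 0.001], [-0.998, -0.067, 0.0], [-0.0, -0.001, -1.0]]
wrist_force: [-0.4, -1.0, -1.7]
gripper_width: 0.524
```

Request:
drive_tool(series=[[0,0,0,0],[0,0,0,0],[0,0,0,0],[0,0,0,0]], fingers=62)

```text
time_s: 20.4
tcp_pos: [0.5498, -0.0035, 0.1243]
ee_rot: [[0.067, -0.998, 0.0], [-0.998, -0.067, 0.0], [0.0, -0.0, -1.0]]
wrist_force: [0.8, 0.9, -1.0]
gripper_width: 0.71
```

Request:
drive_tool(series=[[0,0,-0.2,0],[0,0,-0.7,0],[0,0,-1,0],[0.5,0,-1,0],[1,0,-1,0],[1,0,-1,0]])

```text
time_s: 21.15
tcp_pos: [0.5575, -0.1265, 0.2441]
ee_rot: [[0.062, -0.998, -0.0], [-0.998, -0.062, -0.0], [0.0, 0.0, -1.0]]
wrist_force: [-0.6, 0.1, 0.1]
gripper_width: 0.712
```

```bash
python3 - <<'E'
from h import *
plan([(.5115,-.297,.245,-30,4),(.5115,-.297,.148,-30,2)])
c=capture("side"); im=c["color"]
for n in("top","side"):
    c=capture(n); print(n,disc(c,"orange",(.64,-.28),.028,170),disc(c,"green",(.51,-.30),.122,150))
    if n=="top":
        h=cv2.cvtColor(c["color"],cv2.COLOR_BGR2HSV); u,v=proj(c,[.639,-.279,.028])[0].astype(int)
        w=cv2.inRange(h,(0,0,140),(179,70,255))[v-7:v+8,u-7:u+8]; yx=np.argwhere(w)
        print("tin label",len(yx),ray(c,yx.mean(0)[::-1]+[u-7,v-7],.028))
cv2.imwrite("pics/s2.png",cv2.resize(im[100:350,180:380],None,fx=3,fy=2.4))
E
```

```text
at [ 0.5575 -0.1265  0.2441] -86.47 t 21.15
[1.0, 0.337, -0.005, -0.353] x 4 -> [ 0.525 -0.249  0.245] -46.0
[0.214, 0.357, -0.003, -0.14] x 6 -> [ 0.512 -0.297  0.245] -30.0
[-0.0, 0.0, 0.809, 0.0] x 4 -> [ 0.512 -0.297  0.148] -30.0
top (array([ 639.9, -278. ,   22. ]), array([ 640.5, -277. ]), array([38.8, 41.9])) (array([ 512.5, -294.5,   14.8]), array([ 512.7, -294.5]), array([26.5, 28.2]))
tin label 47 [[ 0.64192797 -0.27867619  0.028     ]]
side (array([ 638.3, -282.4,   23.3]), array([ 637.9, -282.6]), array([39.3, 44.4])) (array([ 508.6, -304.3,   20.1]), array([ 509.3, -304.2]), array([27.3, 40.8]))
```

View pics/s2.png

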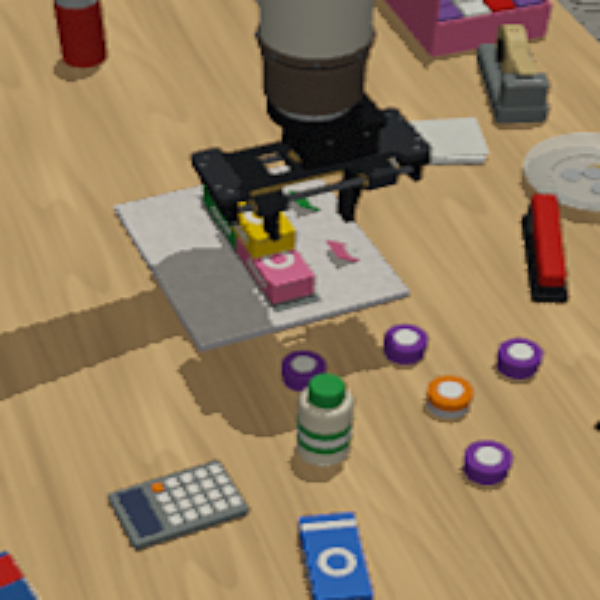

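The crop shows yellow lying across the joint (264,235), the bottle standing at (325,420) and the orange tin at (450,397). Now for the bottle.

Request:
drive_tool(series=[[1,0.337,0,-0.353],[1,0.337,0,-0.353],[1,0.337,0,-0.353],[1,0.337,0,-0.353]], fingers=87)

```text
time_s: 21.8
tcp_pos: [0.5254, -0.2454, 0.2442]
ee_rot: [[0.703, -0.712, -0.0], [-0.712, -0.703, 0.0], [-0.0, 0.0, -1.0]]
wrist_force: [0.7, 0.1, 0.1]
gripper_width: 0.986
```

Request:
drive_tool(series=[[0.214,0.357,0,-0.14],[0.214,0.357,0,-0.14],[0.214,0.357,0,-0.14],[0.214,0.357,0,-0.14],[0.214,0.357,0,-0.14],[0.214,0.357,0,-0.14],[0.214,0.357,0,-0.14]])

```text
time_s: 22.68
tcp_pos: [0.5129, -0.2938, 0.2443]
ee_rot: [[0.869, -0.495, 0.0], [-0.495, -0.869, -0.0], [0.0, -0.0, -1.0]]
wrist_force: [-0.1, 0.1, 0.3]
gripper_width: 1.0
```

```bash
python3 - <<'E'
from h import *
plan([(.5115,-.297,.130,-30,2)])
for n in("top","side"):
    c=capture(n); print(n,carton(c,"yellow",BO,.080))
E
```

```text
at [ 0.5129 -0.2938  0.2443] -29.66 t 22.68
[0.003, 0.029, 0.953, 0.003] x 4 -> [ 0.511 -0.297  0.13 ] -30.0
top (array([551.1,  -4.2]), (89.3, 45.1), -86.3)
side (array([549.4,  -4.5]), (89.4, 44.2), -86.3)
```

Request:
drive_tool(series=[[0.003,0.025,0.5,0],[0.003,0.025,0.9,0],[0.003,0.025,0.955,0],[0.003,0.025,0.955,0],[0.003,0.025,0.955,0],[0.003,0.025,0.955,0]])

```text
time_s: 23.52
tcp_pos: [0.5125, -0.297, 0.1316]
ee_rot: [[0.869, -0.495, 0.003], [-0.495, -0.869, -0.001], [0.004, -0.001, -1.0]]
wrist_force: [-0.9, -1.1, -0.7]
gripper_width: 0.997
```

Request:
drive_tool(series=[[0,0,0,0],[0,0,0,0],[0,0,0,0],[0,0,0,0],[0,0,0,0],[0,0,0,0]], fingers=30)

```text
time_s: 24.28
tcp_pos: [0.5116, -0.2967, 0.1295]
ee_rot: [[0.869, -0.495, -0.0], [-0.495, -0.869, 0.0], [-0.0, 0.0, -1.0]]
wrist_force: [0.2, 0.7, 0.4]
gripper_width: 0.54
```

Request:
drive_tool(series=[[0,0,-0.2,0],[0,0,-0.6,0],[0,0,-1,0],[0,0,-1,0],[0,0,-1,0]])

```text
time_s: 24.9
tcp_pos: [0.5109, -0.2963, 0.2487]
ee_rot: [[0.869, -0.495, -0.001], [-0.495, -0.869, 0.001], [-0.002, -0.0, -1.0]]
wrist_force: [0.6, -0.5, -1.6]
gripper_width: 0.545
```

```bash
python3 - <<'E'
from h import *
x,y=bd(-.066,.048)
plan([(.43,-.1,.25,-30,0),(x,y,.25,-30,4),(x,y,.142,-30,2)])
E
```

```text
at [ 0.5109 -0.2963  0.2487] -29.7 t 24.9
[-1.0, -0.779, -0.007, 0.002] x 3 -> [ 0.453 -0.156  0.25 ] -29.9
[-0.397, -0.307, -0.003, 0.001] x 2 -> [ 0.43 -0.1   0.25] -30.0
[-0.177, -1.0, -0.0, -0.0] x 3 -> [0.472 0.015 0.25 ] -30.0
[-0.04, -0.223, -0.0, -0.0] x 5 -> [0.481 0.04  0.25 ] -30.0
[0.0, 0.0, 0.9, -0.0] x 4 -> [0.481 0.04  0.142] -30.0
```

Request:
drive_tool(series=[[-1,-0.779,0,0],[-1,-0.779,0,0],[-1,-0.779,0,0]])

```text
time_s: 25.28
tcp_pos: [0.451, -0.1541, 0.2477]
ee_rot: [[0.87, -0.494, -0.005], [-0.494, -0.87, 0.001], [-0.005, 0.002, -1.0]]
wrist_force: [0.3, -0.0, -0.0]
gripper_width: 0.544
```

Request:
drive_tool(series=[[-0.397,-0.307,0,0],[-0.397,-0.307,0,0]])

```text
time_s: 25.52
tcp_pos: [0.4281, -0.0981, 0.2481]
ee_rot: [[0.871, -0.491, -0.004], [-0.491, -0.871, 0.0], [-0.004, 0.002, -1.0]]
wrist_force: [1.2, -0.6, -1.0]
gripper_width: 0.541
```

Request:
drive_tool(series=[[-0.177,-1,0,0],[-0.177,-1,0,0],[-0.177,-1,0,0]])

```text
time_s: 25.9
tcp_pos: [0.4727, 0.0166, 0.2483]
ee_rot: [[0.871, -0.492, -0.002], [-0.492, -0.871, -0.001], [-0.001, 0.001, -1.0]]
wrist_force: [-0.2, -0.8, -2.0]
gripper_width: 0.544
```

Request:
drive_tool(series=[[-0.04,-0.223,0,0],[-0.04,-0.223,0.3,0],[-0.04,-0.223,0.5,0],[-0.04,-0.223,0.5,0],[-0.04,-0.223,0.5,0],[-0.04,-0.223,0.5,0]])

```text
time_s: 26.65
tcp_pos: [0.4811, 0.0397, 0.1907]
ee_rot: [[0.869, -0.495, 0.002], [-0.495, -0.869, 0.001], [0.001, -0.002, -1.0]]
wrist_force: [0.2, -1.3, -0.6]
gripper_width: 0.544
```

```bash
python3 - <<'E'
from h import *
x,y=bd(-.066,.048)
plan([(x,y,.1422,-30,2)])
E
```

```text
at [0.4811 0.0397 0.1907] -29.69 t 26.65
[-0.002, -0.002, 0.404, 0.003] x 3 -> [0.481 0.04  0.142] -30.0
```

Request:
drive_tool(series=[[0,0,0.2,0],[0,0,0.33,0],[0,0,0.39,0],[0,0,0.4,0],[0,0,0.4,0],[0,0,0.4,0],[0,0,0.4,0]])

```text
time_s: 27.52
tcp_pos: [0.4806, 0.04, 0.142]
ee_rot: [[0.869, -0.495, 0.001], [-0.495, -0.869, 0.0], [0.001, -0.001, -1.0]]
wrist_force: [0.1, 0.1, -2.1]
gripper_width: 0.544
```

Request:
drive_tool(series=[[0,0,0,0],[0,0,0,0],[0,0,0,0],[0,0,0,0],[0,0,0,0]], fingers=72)

```text
time_s: 28.15
tcp_pos: [0.4805, 0.0399, 0.1416]
ee_rot: [[0.869, -0.495, -0.0], [-0.495, -0.869, -0.0], [-0.0, 0.0, -1.0]]
wrist_force: [0.2, -0.2, 0.3]
gripper_width: 0.828
```

Request:
drive_tool(series=[[0,0,-0.2,0],[0,0,-0.6,0],[0,0,-1,0],[0,0,-1,0],[0,0,-1,0]])

```text
time_s: 28.78
tcp_pos: [0.4799, 0.0398, 0.2611]
ee_rot: [[0.869, -0.495, -0.001], [-0.495, -0.869, 0.0], [-0.001, 0.0, -1.0]]
wrist_force: [-0.1, -0.8, 0.4]
gripper_width: 0.832
```

```bash
python3 - <<'E'
from h import *
plan([(.48,-.06,.26,-60,0),(.6398,-.2795,.26,-125,4),(.6398,-.2795,.079,-125,2)])
E
```

```text
at [0.4799 0.0398 0.2611] -29.69 t 28.77
[0.413, 0.722, 0.009, 0.265] x 3 -> [ 0.48 -0.06  0.26] -60.1
[1.0, -0.107, 0.0, 0.252] x 3 -> [ 0.551 -0.158  0.26 ] -88.9
[1.0, -0.7, 0.0, 0.306] x 4 -> [ 0.637 -0.276  0.26 ] -124.0
[0.012, -0.034, 0.0, 0.009] x 5 -> [ 0.64  -0.279  0.26 ] -125.0
[0.0, 0.0, 1.0, -0.0] x 3 -> [ 0.64  -0.279  0.14 ] -125.0
[0.0, 0.0, 0.509, -0.0] x 4 -> [ 0.64  -0.279  0.079] -125.0
```

Request:
drive_tool(series=[[0.413,0.722,0,0.265],[0.413,0.722,0,0.265],[0.413,0.722,0,0.265]])

```text
time_s: 29.15
tcp_pos: [0.4795, -0.062, 0.2596]
ee_rot: [[0.492, -0.871, -0.004], [-0.871, -0.492, -0.001], [-0.002, 0.004, -1.0]]
wrist_force: [-0.7, 0.4, 0.3]
gripper_width: 0.829
```

Request:
drive_tool(series=[[1,-0.107,0,0.252],[1,-0.107,0,0.252],[1,-0.107,0,0.252]])

```text
time_s: 29.52
tcp_pos: [0.5526, -0.1602, 0.2583]
ee_rot: [[0.01, -1.0, -0.005], [-1.0, -0.01, -0.0], [0.0, 0.005, -1.0]]
wrist_force: [-0.9, 0.6, 0.8]
gripper_width: 0.827
```

Request:
drive_tool(series=[[1,-0.7,0,0.306],[1,-0.7,0,0.306],[1,-0.7,0,0.306],[1,-0.7,0,0.306],[1,-0.7,0.4,0.306],[1,-0.7,0.8,0.306],[1,-0.7,0.8,0.306],[1,-0.7,0.8,0.306]])

```text
time_s: 30.52
tcp_pos: [0.6387, -0.2762, 0.1665]
ee_rot: [[-0.558, -0.83, 0.001], [-0.83, 0.558, -0.001], [0.001, -0.001, -1.0]]
wrist_force: [0.6, -0.5, 1.9]
gripper_width: 0.828
```

```bash
python3 - <<'E'
from h import *
plan([(.6397,-.2795,.078,-125,2)])
for n in("top","side"):
    c=capture(n); print(n,disc(c,"green",(*bd(-.066,.048),)[:2],.134,150))
    cv2.imwrite(f"pics/{n}3.png",cv2.resize(c["color"][110:290,180:420],None,fx=3,fy=3))
print(bd(-.066,.048))
E
```

```text
at [ 0.6387 -0.2762  0.1665] -123.94 t 30.52
[0.018, -0.022, 0.737, 0.009] x 4 -> [ 0.64  -0.279  0.078] -125.0
top (array([587.1,  42.6,  11.1]), array([587. ,  42.1]), array([ 8.1, 25. ]))
side (array([476.6,  28. ,  22.6]), array([478. ,  27.3]), array([25.3, 45. ]))
[0.48096396 0.04002039]
```

View pics/side3.png

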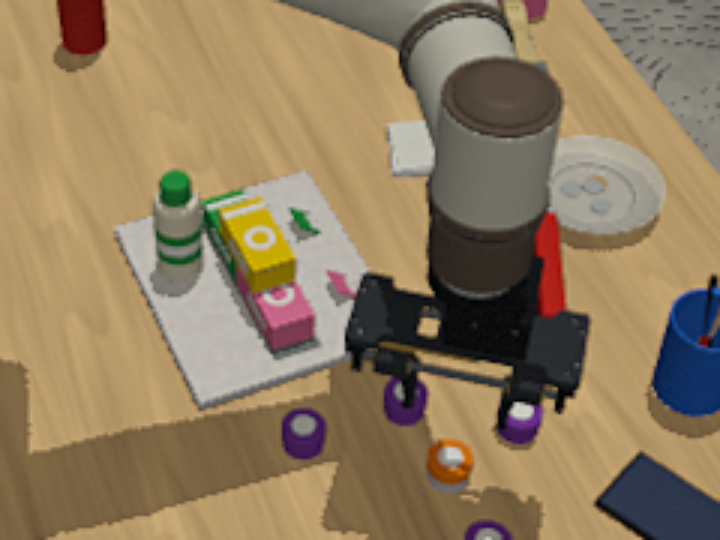

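The crop shows the bottle upright behind the green carton at (178,225), and the stack intact. The gripper is above the orange tin (450,462). I'll descend on the tin.

Request:
drive_tool(series=[[0.018,-0.018,0.4,0.009],[0.018,-0.018,0.7,0.009],[0.018,-0.018,0.735,0.009],[0.018,-0.018,0.735,0.009],[0.018,-0.018,0.735,0.009],[0.018,-0.018,0.735,0.009]])

```text
time_s: 31.38
tcp_pos: [0.6393, -0.279, 0.0793]
ee_rot: [[-0.574, -0.819, 0.003], [-0.819, 0.574, -0.001], [-0.001, -0.003, -1.0]]
wrist_force: [-1.1, -0.2, 0.4]
gripper_width: 0.825
```

Request:
drive_tool(series=[[0,0,0,0],[0,0,0,0],[0,0,0,0],[0,0,0,0],[0,0,0,0],[0,0,0,0]], fingers=25)

```text
time_s: 32.12
tcp_pos: [0.6386, -0.2789, 0.0774]
ee_rot: [[-0.574, -0.819, 0.0], [-0.819, 0.574, -0.0], [-0.0, -0.0, -1.0]]
wrist_force: [0.3, -0.4, 0.8]
gripper_width: 0.475
```

Request:
drive_tool(series=[[0,0,-0.2,0],[0,0,-0.6,0],[0,0,-0.9,0],[0,0,-0.9,0],[0,0,-0.9,0]])

```text
time_s: 32.75
tcp_pos: [0.6379, -0.2785, 0.1846]
ee_rot: [[-0.574, -0.819, -0.001], [-0.819, 0.574, 0.001], [-0.0, 0.002, -1.0]]
wrist_force: [0.1, -0.4, -1.2]
gripper_width: 0.476
```

```bash
python3 - <<'E'
from h import *
x,y=bd(.09,0)
plan([(x+.02,y-.1,.18,-90,0),(x,y,.165,-86.2,4),(x,y,.09,-86.2,2)])
E
```

```text
at [ 0.6379 -0.2785  0.1846] -125.03 t 32.75
[-1.0, 0.535, 0.029, -0.228] x 3 -> [ 0.654 -0.143  0.181] -98.9
[-0.385, 0.013, 0.009, -0.078] x 1 -> [ 0.66  -0.098  0.18 ] -90.0
[-0.833, 0.166, 0.125, -0.033] x 6 -> [0.64  0.002 0.165] -86.2
[-0.0, 0.0, 0.625, 0.0] x 4 -> [0.64  0.002 0.09 ] -86.2
```

Request:
drive_tool(series=[[-1,0.535,0,-0.228],[-1,0.535,0,-0.228],[-1,0.535,0,-0.228]])

```text
time_s: 33.12
tcp_pos: [0.6544, -0.14, 0.1834]
ee_rot: [[-0.147, -0.989, -0.004], [-0.989, 0.147, 0.001], [-0.0, 0.004, -1.0]]
wrist_force: [-0.1, -0.2, 0.6]
gripper_width: 0.473
```

Request:
drive_tool(series=[[-0.385,0.013,0,-0.078],[-0.385,0.013,0,-0.078]])

```text
time_s: 33.38
tcp_pos: [0.66, -0.095, 0.1835]
ee_rot: [[0.005, -1.0, -0.003], [-1.0, -0.005, 0.0], [-0.0, 0.003, -1.0]]
wrist_force: [0.1, -0.2, -0.4]
gripper_width: 0.478
```

Request:
drive_tool(series=[[-0.833,0.166,0,-0.033],[-0.833,0.166,0,-0.033],[-0.833,0.166,0.2,-0.033],[-0.833,0.166,0.4,-0.033],[-0.833,0.166,0.4,-0.033],[-0.833,0.166,0.4,-0.033],[-0.833,0.166,0.4,-0.033]])

```text
time_s: 34.25
tcp_pos: [0.641, 0.0018, 0.1385]
ee_rot: [[0.066, -0.998, 0.002], [-0.998, -0.066, 0.0], [-0.0, -0.002, -1.0]]
wrist_force: [0.4, -0.1, -0.5]
gripper_width: 0.475
```

```bash
python3 - <<'E'
from h import *
x,y=bd(.09,0)
plan([(x,y,.0900,-86.2,2)])
E
```

```text
at [0.641  0.0018 0.1385] -86.19 t 34.25
[-0.006, 0.009, 0.404, 0.0] x 3 -> [0.64  0.002 0.09 ] -86.2
```

Request:
drive_tool(series=[[-0.006,0.005,0.2,0],[-0.006,0.005,0.33,0],[-0.006,0.005,0.39,0],[-0.006,0.005,0.4,0],[-0.006,0.005,0.4,0],[-0.006,0.005,0.4,0],[-0.006,0.005,0.4,0]])

```text
time_s: 35.12
tcp_pos: [0.6399, 0.0028, 0.0898]
ee_rot: [[0.067, -0.998, 0.001], [-0.998, -0.067, 0.0], [-0.0, -0.001, -1.0]]
wrist_force: [-0.2, 0.1, 0.1]
gripper_width: 0.475
```

Request:
drive_tool(series=[[0,0,0,0],[0,0,0,0],[0,0,0,0],[0,0,0,0]], fingers=57)

```text
time_s: 35.62
tcp_pos: [0.6397, 0.0028, 0.0895]
ee_rot: [[0.067, -0.998, -0.0], [-0.998, -0.067, -0.0], [0.0, 0.0, -1.0]]
wrist_force: [-0.5, 0.2, 0.5]
gripper_width: 0.649
```

Request:
drive_tool(series=[[0,0,-0.2,0],[0,0,-0.7,0],[0,0,-1,0],[0,0,-1,0],[0,0,-1,0]])

```text
time_s: 36.25
tcp_pos: [0.6391, 0.0028, 0.2088]
ee_rot: [[0.067, -0.998, -0.001], [-0.998, -0.067, 0.0], [-0.0, 0.001, -1.0]]
wrist_force: [-0.7, -0.7, -0.1]
gripper_width: 0.657
```

Request:
drive_tool(series=[[1,0,-0.3,0],[1,0,-0.3,0],[1,0,-0.3,0]])

```text
time_s: 36.62
tcp_pos: [0.6477, -0.1207, 0.2449]
ee_rot: [[0.062, -0.998, -0.0], [-0.998, -0.062, -0.001], [0.001, 0.0, -1.0]]
wrist_force: [0.2, 0.6, -0.4]
gripper_width: 0.655
```

Request:
drive_tool(series=[[1,0,0,0],[1,0,0,0],[1,0,0,0],[1,0,0,0]])

```text
time_s: 37.12
tcp_pos: [0.6553, -0.236, 0.2435]
ee_rot: [[0.067, -0.998, -0.003], [-0.998, -0.067, 0.001], [-0.001, 0.003, -1.0]]
wrist_force: [0.1, 0.1, 0.4]
gripper_width: 0.659
```

```bash
python3 - <<'E'
from h import *
print(telemetry.sense()["time_s"])
a=np.radians(BY);Ri=np.array([[np.cos(a),np.sin(a)],[-np.sin(a),np.cos(a)]])
B=lambda xy:(Ri@(np.array(xy)[:2]-BO*1000)).round(1)
for n in("top","side"):
    c=capture(n)
    t=disc(c,"orange",bd(.09,0),.040,170); b=disc(c,"green",bd(-.066,.048),.134,150)
    print(n,"tin",B(t[1]),t[2],"cap",B(b[1]),b[2])
    for col,p,z in(("pink",bd(0,-.0475),.046),("green",bd(0,.0475),.046),("yellow",BO,.08)):
        q=carton(c,col,p,z); print(col,B(q[0]),q[1:])
    print("blue",carton(c,"blue",(.47,-.44),.034))
    for col in("green","pink"):
        for j in blobs(c,col,90,50):
            w=ray(c,j[:,0].mean(0),.027)[0,:2]*1000
            if np.linalg.norm(w-[620,0])<70: print(col,"ticket",B(w),B(ray(c,j[:,0].max(0),.027)[0,:2]*1000),B(ray(c,j[:,0].min(0),.027)[0,:2]*1000))
    u,v=proj(c,[*bd(0,0),.012])[0].astype(int)
    cv2.imwrite(f"pics/{n}4.png",cv2.resize(c["color"][v-75:v+65,u-80:u+80],None,fx=4,fy=4,interpolation=cv2.INTER_CUBIC))
E
```

```text
37.125
top tin [89.9  2.7] [35.2 41.7] cap [39.9 43. ] [ 8.1 25. ]
pink [379.1 368.3] ((259.4, 170.8), -65.3)
green [ 0.9 71.3] ((44.2, 44.2), -86.6)
yellow [ 1.1 25.3] ((45.4, 37.1), -1.4)
blue (array([ 470.9, -435. ]), (90.5, 44.6), 78.8)
green ticket [71.7 49. ] [62.3 33.6] [81.4 61.2]
side tin [86.3 -3.3] [33.9 46.1] cap [-69.9  35.6] [25.9 44.6]
pink [ -2.1 -72.7] ((42.3, 39.3), 1.4)
green [-39.4 133.7] ((23.1, 22.1), 73.2)
yellow [-0.9 -1.1] ((89.8, 43.8), -86.3)
blue (array([ 469.6, -436. ]), (89.5, 43.7), 78.7)
pink ticket [ 68.7 -52.8] [ 75.6 -71.5] [ 64.2 -31.9]
```

View pics/top4.png

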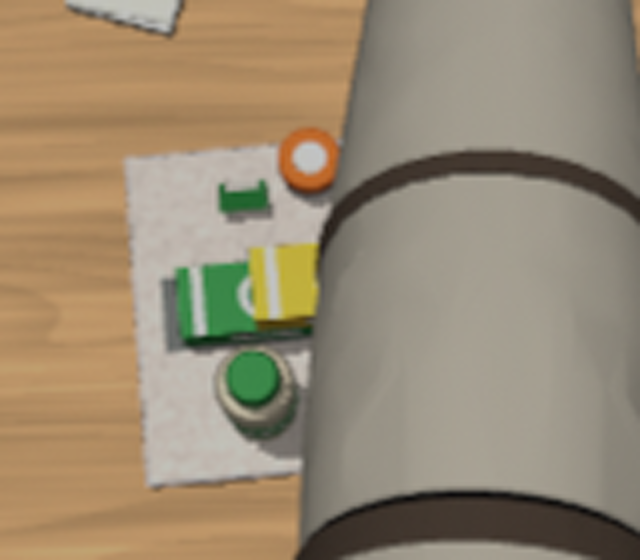

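View pics/side4.png

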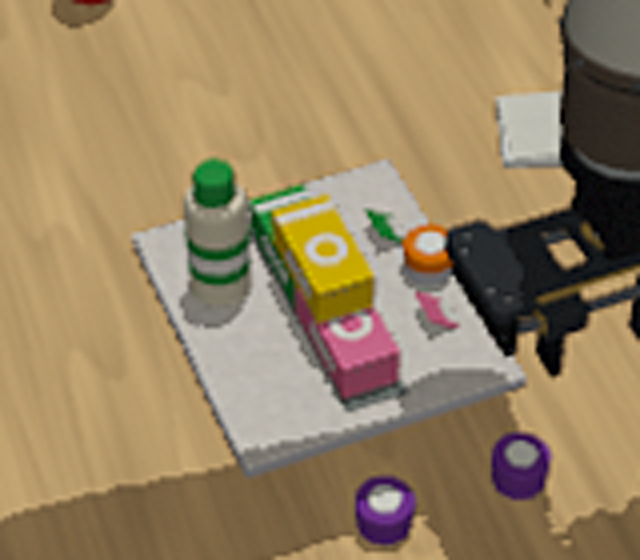

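The top crop has the arm over the right part. The side crop shows the stack, bottle and tin standing properly. The tin may look in front of the tickets, so I'll clear the arm and measure the ticket feet.

Request:
drive_tool(series=[[1,0.8,0,0],[1,0.8,0,0],[1,0.8,0,0]])

```text
time_s: 37.6
tcp_pos: [0.5667, -0.3633, 0.2456]
ee_rot: [[0.067, -0.998, -0.0], [-0.998, -0.067, 0.0], [-0.0, 0.0, -1.0]]
wrist_force: [1.0, 0.0, 0.3]
gripper_width: 0.656
```

Request:
drive_tool(series=[[1,0.8,0,0],[1,0.8,0,0],[1,0.8,0,0],[1,0.8,0,0]])

```text
time_s: 38.1
tcp_pos: [0.4795, -0.4893, 0.2453]
ee_rot: [[0.065, -0.998, -0.0], [-0.998, -0.065, 0.0], [-0.0, 0.0, -1.0]]
wrist_force: [-0.0, 1.3, -0.7]
gripper_width: 0.657
```

```bash
cat > chk.py <<'E'
from h import *
a=np.radians(BY);Ri=np.array([[np.cos(a),np.sin(a)],[-np.sin(a),np.cos(a)]])
B=lambda xy:(Ri@(np.array(xy)[:2]-BO*1000)).round(1)
def board_proj(c,x,y,z): return proj(c,[*bd(x,y),z])[0]
def run():
    print(telemetry.sense()["time_s"])
    out=[]
    for n in("top","side"):
        c=capture(n); print(n)
        t=disc(c,"orange",bd(.09,0),.040,170); b=disc(c,"green",bd(-.066,.048),.134,150)
        print("tin",B(t[1]),t[2],"cap",B(b[1]),b[2])
        for col,p,z in(("pink",bd(0,-.0475),.046),("green",bd(0,.0475),.046),("yellow",BO,.08)):
            q=carton(c,col,p,z); print(col,B(q[0]),q[1:])
        u,v=board_proj(c,.075,0,.012).astype(int)
        im=cv2.resize(c["color"][v-25:v+25,u-40:u+40],None,fx=9,fy=9,interpolation=cv2.INTER_CUBIC)
        for x,y in((.09,.048),(.09,-.048),(.09,0)):
            w=(board_proj(c,x,y,.012)-[u-40,v-25]+.5)*9
            cv2.drawMarker(im,tuple(int(k) for k in w),(255,0,0),cv2.MARKER_CROSS,14,1)
        out.append(im[:, :720])
    cv2.imwrite("pics/tk.png",cv2.resize(np.vstack(out),None,fx=.66,fy=.66))
E
python3 -c "import chk;chk.run()"
```

```text
38.1
top
tin [89.6  2.1] [37.1 41.3] cap [39.9 43. ] [ 8.1 25. ]
pink [  0.3 -72.2] ((43.8, 39.4), 3.8)
green [ 0.9 71.3] ((44.2, 44.2), -86.6)
yellow [ 1.1 -0.8] ((89.3, 45.1), -86.3)
side
tin [87. -4.] [37.9 47.3] cap [-69.7  35.3] [25.5 45.2]
pink [ -2.1 -72.7] ((42.3, 39.3), 1.4)
green [-39.4 133.7] ((23.1, 22.1), 73.2)
yellow [-0.9 -1.1] ((89.8, 43.8), -86.3)
```

View pics/tk.png

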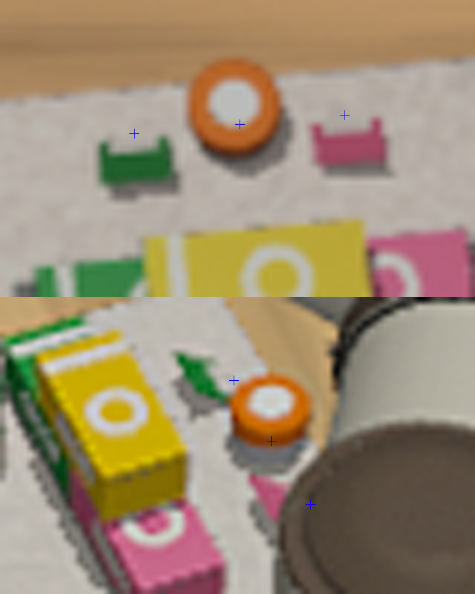

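Tickets: the coloured card's lower edge projects to board x ≈ 88 and leans back over the cartons. That fits a ticket origin at x = 90 (marker crosses), with the tin at x ≈ 89.7 and y within about 2 mm. The stack is at (1, -1) mm in board axes and unmoved, and blue is where it was. I'm handing in.

```bash
python3 -c "
from station import order; print(order.finish_job())"
```

```text
the job is handed in; nothing more can be done
None
```

I set up the soap display as asked and handed it in at about 38 s of robot time. There is no verdict, so the results below are my own last checks. Positions are in board axes, with (0, 0) at the board's middle.

| Item | Result from the last checks |
|---|---|
| Pink carton | Flat on the strip, within about 1 mm of the spot I aimed for, 47.5 mm from the middle |
| Green carton | Flat on the strip, within about 1 mm of its matching spot; gap to pink about 3 mm |
| Yellow carton | Flat across the joint, about 1 mm from the middle and within 0.1° of the board's line |
| Bottle | Upright behind the green carton, released at about (-66, 48) mm |
| Tin | Between the tickets, released at (90, 0) mm |
| Blue carton | Same position as at the start, to 0.1–0.2 mm |
| Flask | Not measured again, but the gripper was routed clear of it |

**Checks that disagreed or failed:**
- **Tin:** the top camera put it at y = +2 mm and the side camera at y = -4 mm. The side view is pulled off by the tin's visible side wall, so I trust the top view and the release point.
- **Bottle:** the top-view fit picked up the green ticket instead of the cap. Its position rests on the arm's release pose and the pictures.
- **Pink and green ends:** once yellow covered them, the fits only saw the exposed parts. In the top view, the outer ends are within about 2 mm of where they should be.
- **Tickets:** the coloured cards appear about 15–20 mm behind the stated ticket origin. I took this as the cards leaning back, and put the tin in line with the stated origin, 90 mm in front of the strip.

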